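Index the swivel tool-clamping fixture to its next stop

TASK

The swivel tool-clamping fixture is pinned at its first stop. Draw the spring pin by its knob, swing the arm counter-clockwise (seen from above) to the next hole, the one in the adjustable stop plate and not the one after it, and let the pin drop fully home there. Go gently: feel for the hole and never force the pin hard sideways or down, leave everything else on the bench where it is, and let go at the end.

Things in the scene. Friction and masses are not known exactly. Their poses are not given: they have to be found in the camera images.
- base: Fixed base of the fixture: dark steel disc 260 mm across, 30 mm high, on the bench. Origin: centre of its underside, on the vertical swivel axis. On its flat top, 100 mm from the axis, runs the pin's track: first hole, then the stop plate let into the disc, then the last hole. Holes are 11 mm across and deeper than the pin goes; the pin is 8 mm thick with a small chamfer at its tip
- axis (a point): Point on the vertical swivel axis at the top of the disc, 30 mm above the bench
- first_hole (a point): Mouth of the first hole, in the top of the disc; the pin is in it at the start
- last_hole (a point): Mouth of the last hole, in the top of the disc, 95 degrees counter-clockwise of the first. Between the two sits the steel stop plate, adjusted by hand: its hole lies 36 to 58 degrees past the first (exact place not reported: look or feel). Light steel plate 88 mm along the track, 34 mm wide, flush with the disc's top, hole in its middle
- knob (a point): Centre of the pin's round black knob: upright cylinder 28 mm across and 28 mm high, on the outer end of the swivel arm, 100 mm from the axis; 97 mm above the bench when the pin is home. The arm below it (32 mm wide) has its top 68 mm above the bench
- hub (a point): Top centre of the grey hub on the swivel axis, 98 mm above the bench; 72 mm across, 92 mm at its foot. A tool holder sticks out of it opposite to the arm, up to 157 mm from the axis and 104 mm above the bench
- plunger (a joint): Lift of the spring pin in m: 0 = fully home in a hole, 0.012 = tip resting on the disc or the stop plate, 0.024 = fully drawn. Spring and weight push it down with 6 N (home) to 12 N (fully drawn); let go, it drops at once
- swivel (a joint): Angle of the swivel in rad: 0 = at the first hole, growing counter-clockwise seen from above; stops at -0.11 and 1.75. Stays where left. Turning takes about 2 N at the knob with the pin drawn, 3 to 8 N with the pin dragging on the disc; with the pin in a hole it is locked but for 1.5 mm of play each way. Over 35 N on the pin counts as forcing it
- wrench: Loose steel wrench, 170 mm, flat on the bench beside the disc, 200 to 235 mm from its axis. Bystander; origin at the centre of its underside
- holder: Loose steel tool holder standing on the bench by the disc, 48 mm across, 85 mm high. Bystander; origin at the centre of its underside
- nut: Loose dark collet nut, ring 42 mm across, 20 mm high, on the bench by the disc. Bystander; origin at the centre of its underside
- tube1: Loose clear drill tube, 260 mm long, 24 mm across, lying to the robot's right. Bystander; origin at the centre of its underside
- tube2: Second drill tube, like the first, further right. Bystander; origin at the centre of its underside
- carton: Closed cardboard carton 110 x 150 x 70 mm, to the robot's left. Bystander; origin at the centre of its underside
- can: Upright can, 60 mm across, 100 mm high, at the far left. Bystander; origin at the centre of its underside

How it is judged:
By the outcome, as a careful person would: the job done as asked, in the order asked, and still so for the second after the job is handed in, with the robot touching nothing.
It also fails if it takes over 43 s, if anything falls off the work surface, if the arm or the gripper's body presses on something with over 40 N, if the wrist force passes 120 N, or if a joint passes its speed limit or range.

ROBOT

A 7-joint arm with a two-finger parallel gripper is mounted at the origin on the work surface. World frame = base frame: x ahead of the robot, y to its left, z up, the work surface at z = 0. Lengths are in m, angles in rad, forces in N, time in s.
With the tool pointing down it reaches from about 0.4 to 0.9 m from the base axis. Payload 5.6 kg.
Tool frame: the origin (TCP) lies at the centre of the arm's flange, where the gripper is bolted on; the fingertips stand 190 mm ahead of it and the grasp point (between the pads) lies 171 mm ahead of it (bot.grip_point_offset is the distance from the TCP to the grasp point, in m); x points along the fingers, y is the direction in which the jaws open and shut, and the axes are right-handed (so a half turn about x gives the same grasp; the last joint's range is limited). The gripper opens to 92 mm and grips with 3 to 60 N. Pads are 20 mm wide; open, the fingers measure 128 mm over their backs; the gripper's body (75 mm by 189 mm) begins 69 mm behind the grasp point.
Start: joints at [-1.174, 0.468, -0.012, 1.603, 0.006, 1.071, -0.056], TCP at [0.277, 0.588, 0.405] pointing down, gripper open.
Joint ranges: [-2.53, 2.53], [-0.31, 2.02], [-1.57, 1.55], [0.28, 2.44], [-1.29, 4.43], [0.15, 1.84], [-2.92, 2.92]. Speed limits (rad/s): [2.57, 2.57, 3.14, 3.14, 3.14, 3.14, 3.14].

INTERFACE

Orientations are given as a rotation vector (axis times angle).
In Python, from station import bot gives the robot as it stands. The module is installed in compiled form; this text tells all that it offers.
- The arm moves only by the tool jog_arm, never from a script. Its argument "commands" is one flat list of numbers, 7 for each row, row after row: the opening, from 0 (shut) to 1 (fully open), then the shift along the tool's x, y, z in cm, then the turn, a rotation vector about the tool's x, y, z in rad. In form: [jaw, tx, ty, tz, ax, ay, az, jaw, tx, ty, tz, ax, ay, az, ...]. A call has exactly 5 rows; each row is the pose to reach, as a shift and turn from the pose commanded when the call began, along the tool's axes at that moment; what a row does not reach only later rows make up. A row lasts 1/10 s, in which the tool goes at most 50 mm and 8.59 degrees, less where a joint would pass 70% of its speed; a pose out of reach is approached as far as the arm can. A call with a gripper value outside its range is refused whole. The fingers move at their own pace and stop on an object; "grip_force" is the grip in N (left out, the last holds). Time passes only in rows, so rows that repeat a pose let the fingers close, or fill a call up. It gives the time, the measured TCP pose, the force and the opening at its end, in the units of the state.
- bot.get_state(): the state, without advancing time (a new reading comes with each control period).
- bot.capture(name): name is "scene" or "top"; returns a dict with "image" (420x560x3 uint8, blue, green, red), "fovy" (degrees; the focal length in pixels is half the picture's height over the tangent of half this angle, whatever the lens; pixels are square), "cx", "cy" (the principal point, pixels), "pose" (4x4, takes a point from camera to world coordinates). Camera axes: x right, y up, looking along -z (the intrinsics and any distortion apply to the point x, -y, -z); pixel columns grow to the right and rows downward; lengths in m; the calibration is good to about 2 mm. A picture is of the moment at which its call begins. There is no depth.
- bot.close_job(): hands the job in, once; it reports no verdict.
The state is a dict: "time": time; "qpos": joint angles; "joint_velocities": joint speeds; "effort": joint torques, N m; "eef_pos": TCP position; "ee_rot": TCP orientation; "force": force on the tool from outside, world axes, zero at the start; "moment": the same for the moment, N m; "width": finger opening in m.
Only numpy, scipy, OpenCV 4.12 (cv2) and the standard library are available. Lean on these libraries where they do the work, as an engineer would, in place of code of your own. Each camera call takes 0.05 s, during which the arm holds its last target. There are 200 camera calls.

## Working session

There is one attempt and no reset: what is moved stays moved. The work goes in short steps, Python scripts to look and compute and a tool call to move; the robot and the scene stay as the last step left them, time stands still between calls to the robot, and variables do not carry over. Pictures are saved under pics/ and viewed, about 8 in all and at most 12, crops included, and the job is handed in when it is done.

Besides the shell and the picture viewer there is one more tool, called as name(argument=value, ...) on one line, values as JSON. jog_arm: Moves the arm, as the interface text tells. Its arguments: {"type":"object","properties":{"commands":{"type":"array"},"grip_force":{"type":"number"}},"required":["commands"]}

```bash
mkdir -p pics
python3 - <<'E'
from station import bot
import cv2
s=bot.get_state()
for k in s: print(k,s[k])
for n in ("scene","top"):
    c=bot.capture(n); cv2.imwrite(f"pics/{n}0.png",c["image"]); print(n,{k:v for k,v in c.items() if k!="image"})
E
```

```text
time 0.0
qpos [-1.17401286  0.46834305 -0.011621    1.60360714  0.00601221  1.07136534
 -0.05627672]
joint_velocities [-4.74490349e-04  6.78239294e-04 -1.31829016e-03  8.90061784e-04
 -8.57387260e-04  4.97274988e-05 -1.63120397e-03]
effort [-3.82256449e-04 -5.20566702e+01 -1.28338576e-02 -2.43747908e+01
 -5.66664396e-02  1.72524137e-02  1.55564194e-04]
eef_pos [0.27666443 0.58791181 0.40376904]
ee_rot [ 0.34360659  1.54338616 -0.34624735]
force [ 0.02093995 -0.00479244 -0.22528151]
moment [-0.02054182  0.00072613 -0.04495752]
width 0.09177096133251571
scene {'fovy': 53.99453844975849, 'cx': 282.0553369204324, 'cy': 209.57658104047223, 'pose': array([[-0.53617066, -0.57428883,  0.61863831,  1.26932434],
       [ 0.8440611 , -0.3569057 ,  0.40022391,  0.3789507 ],
       [-0.00904859,  0.73675685,  0.67609723,  0.84913967],
       [ 0.        ,  0.        ,  0.        ,  1.        ]])}
top {'fovy': 46.42818116810406, 'cx': 276.02221174117983, 'cy': 208.41062131130016, 'pose': array([[ 7.58293208e-04,  9.90662419e-01, -1.36335605e-01,
         3.92258494e-01],
       [-9.99861743e-01,  3.01575723e-03,  1.63523606e-02,
        -3.73884682e-02],
       [ 1.66108242e-02,  1.36304356e-01,  9.90527740e-01,
         1.38428349e+00],
       [ 0.00000000e+00,  0.00000000e+00,  0.00000000e+00,
         1.00000000e+00]])}
```

View pics/top0.png

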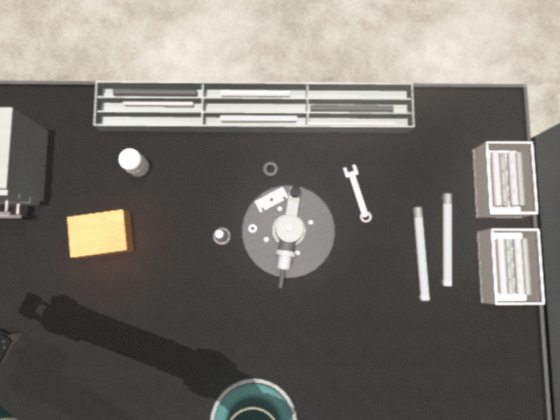

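View pics/scene0.png

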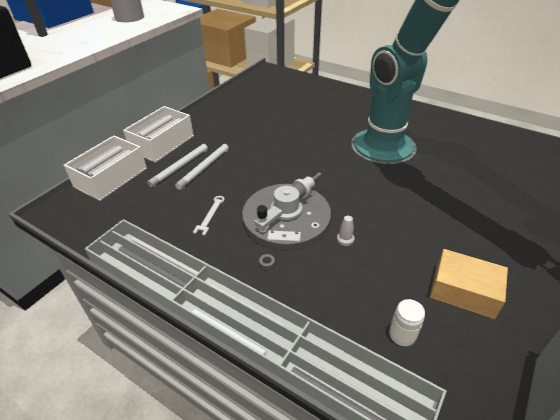

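The top view shows the disc at about (289,231), the knob at (295,191), the stop plate near (271,198) and the last hole at (252,228). Next I'll measure them more closely.

```bash
cat > h.py <<'E'
import numpy as np, cv2
from station import bot
def ray(c,u,v):
    f=c["image"].shape[0]/2/np.tan(np.radians(c["fovy"])/2)
    d=np.array([(u-c["cx"])/f,-(v-c["cy"])/f,-1]); P=c["pose"]
    return P[:3,3],P[:3,:3]@d
def onz(c,u,v,z):
    o,d=ray(c,u,v); return o+d*(z-o[2])/d[2]
def pix(c,p):
    P=c["pose"];q=P[:3,:3].T@(np.array(p)-P[:3,3]);f=c["image"].shape[0]/2/np.tan(np.radians(c["fovy"])/2)
    return c["cx"]-f*q[0]/q[2], c["cy"]+f*q[1]/q[2]
E
python3 - <<'E'
from h import *
t=bot.capture("top"); s=bot.capture("scene")
for n,u,v,z in (("axis/hub",290,229,.098),("knob",295,191,.111),("last",252.5,228.5,.03),("plate",271,199,.03),("nut",270,169,.02),("holder",221,236,.04),("discL",243,231,.03),("discR",335,231,.03),("discT",289,185,.03),("discB",289,278,.03)): print(n,onz(t,u,v,z).round(4))
for n,u,v,z in (("knob",262,209,.111),("hub",287,193,.098),("plate",284,236,.03),("last",315,225,.03)): print("s",n,onz(s,u,v,z).round(4))
a=cv2.resize(t["image"][160:285,235:345],None,fx=5,fy=5,interpolation=cv2.INTER_CUBIC)[:600]
cv2.imwrite("pics/c1.png",a)
b=cv2.resize(s["image"][165:255,230:350],None,fx=6,fy=6,interpolation=cv2.INTER_CUBIC)
cv2.imwrite("pics/c2.png",b)
E
```

```text
axis/hub [ 0.5146 -0.0955  0.098 ]
knob [ 0.6141 -0.1085  0.111 ]
last [0.5222 0.0055 0.03  ]
plate [ 0.6052 -0.0457  0.03  ]
nut [ 0.6931 -0.0427  0.02  ]
holder [0.5004 0.0914 0.04  ]
discL [0.5152 0.0317 0.03  ]
discR [ 0.5158 -0.2238  0.03  ]
discT [ 0.6452 -0.0962  0.03  ]
discB [ 0.3863 -0.0955  0.03  ]
s knob [ 0.6201 -0.1044  0.111 ]
s hub [ 0.5163 -0.0909  0.098 ]
s plate [ 0.6076 -0.0438  0.03  ]
s last [0.5251 0.0075 0.03  ]
```

View pics/c1.png

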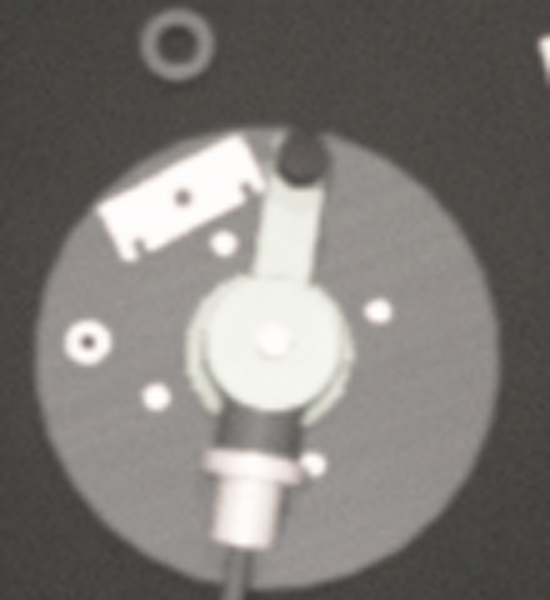

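View pics/c2.png

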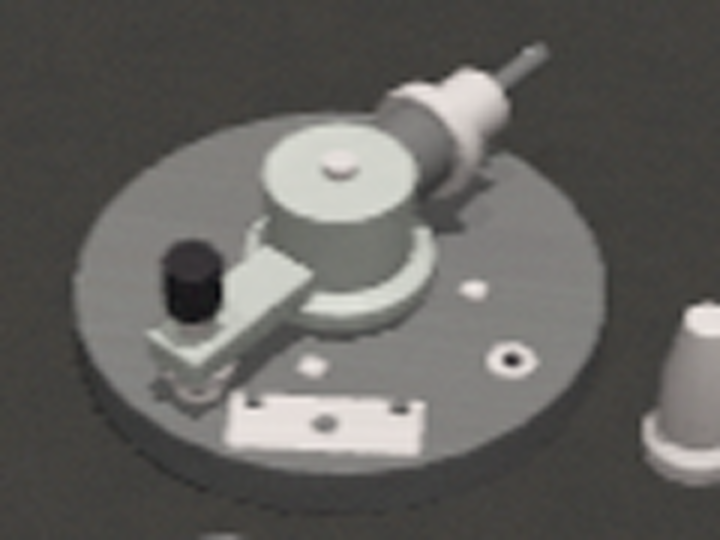

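```bash
cat >> h.py <<'E'
from scipy.spatial.transform import Rotation as R
AX=np.array([.5160,-.0950]); A0=-8.5   # axis, first-hole bearing deg
def goal(sw,z,r=.1,yaw=None):
    """sw swivel deg, z of grasp point -> TCP pos, rotation; tool x down, y tangential"""
    b=np.radians(A0+sw); p=np.r_[AX+r*np.array([np.cos(b),np.sin(b)]),z+bot.grip_point_offset]
    y=np.array([-np.sin(b),np.cos(b),0]); x=np.array([0,0,-1.]); return p,np.c_[x,y,np.cross(x,y)]
def delta(p,M,p0=None,M0=None):
    s=bot.get_state()
    if p0 is None: p0,M0=np.array(s["eef_pos"]),R.from_rotvec(s["ee_rot"]).as_matrix()
    if (M0[:,1]@M[:,1])<0: M=M@np.diag([1,-1,-1])
    return (M0.T@(p-p0)*100).round(2), R.from_matrix(M0.T@M).as_rotvec().round(3)
E
python3 - <<'E'
from h import *
print(R.from_rotvec(bot.get_state()["ee_rot"]).as_matrix().round(3), bot.grip_point_offset)
print(goal(0,.16)[0],delta(*goal(0,.16)))
E
```

```text
[[-0.     0.426  0.905]
 [-0.001  0.905 -0.426]
 [-1.    -0.001  0.   ]] 0.1714
[ 0.61490159 -0.10978094  0.3314    ] (array([  7.33, -48.72,  60.31]), array([-0.292, -0.   ,  0.001]))
```

jog_arm(commands=[1,0,-3.1,3.8,-0.05,0,0,1,0,-6.2,7.6,-0.1,0,0,1,0,-9.3,11.4,-0.15,0,0,1,0,-12.4,15.2,-0.2,0,0,1,0,-15.5,19,-0.29,0,0], grip_force=30)

```text
time: 0.7
eef_pos: [0.3832, 0.3651, 0.4047]
ee_rot: [0.115, 1.568, -0.115]
force: [1.2, -0.9, -0.0]
width: 0.0919
```

Run:
```python
from h import *
print(delta(*goal(0,.16)), bot.get_state()["time"])
```

```text
(array([  7.33, -43.58,  29.87]), array([ 0.002,  0.   , -0.   ])) 0.7
```

jog_arm(commands=[1,0,-4.1,2.8,0,0,0,1,0,-8.2,5.6,0,0,0,1,0,-12.3,8.4,0,0,0,1,0,-16.4,11.2,0,0,0,1,0,-20.5,14,0,0,0])

```text
time: 1.2
eef_pos: [0.491, 0.1414, 0.4049]
ee_rot: [0.118, 1.567, -0.117]
force: [1.1, -0.0, -0.7]
width: 0.0921
```

jog_arm(commands=[0.8,0,-4.1,2.8,0,0,0,0.8,0,-8.2,5.6,0,0,0,0.8,0,-12.3,8.4,0,0,0,0.8,0,-16.4,11.2,0,0,0,0.8,0,-20.5,14,0,0,0])

```text
time: 1.7
eef_pos: [0.5989, -0.0821, 0.4047]
ee_rot: [0.118, 1.567, -0.117]
force: [1.0, 0.0, -0.6]
width: 0.0738
```

Run:
```python
from h import *
print(delta(*goal(0,.16)), bot.get_state()["time"])
c=bot.capture("scene"); cv2.imwrite("pics/s1.png",c["image"])
print(delta(*goal(0,.16)))
```

```text
(array([ 7.33, -2.5 ,  2.  ]), array([-0.001,  0.   , -0.   ])) 1.7
(array([ 7.37, -1.58,  1.69]), array([-0.011,  0.004,  0.006]))
```

View pics/s1.png

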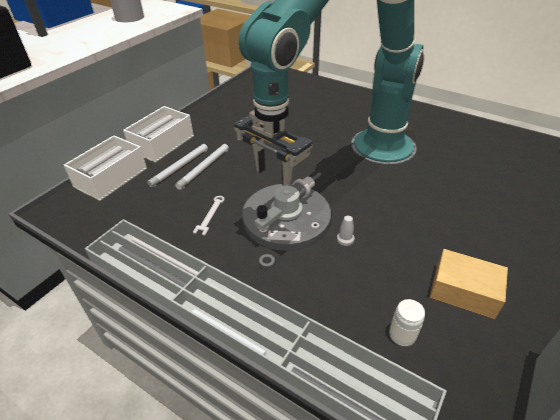

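The gripper hangs above and behind the knob at (262,212), and nothing in the scene has moved.

jog_arm(commands=[0.8,0,-1.6,1.7,0,0,0,0.8,2.5,-1.6,1.7,0,0,0,0.8,5,-1.6,1.7,0,0,0,0.8,7.3,-1.6,1.7,0,0,0,0.8,7.3,-1.6,1.7,0,0,0])

```text
time: 2.25
eef_pos: [0.6115, -0.0981, 0.3283]
ee_rot: [0.118, 1.574, -0.118]
force: [-0.7, 0.2, 0.3]
width: 0.0732
```

jog_arm(commands=[0.8,0,0,0,0,0,0,0.8,0,0,0,0,0,0,0.8,0,0,0,0,0,0,0.8,0,0,0,0,0,0,0.8,0,0,0,0,0,0])

```text
time: 2.75
eef_pos: [0.6129, -0.0986, 0.3324]
ee_rot: [0.118, 1.566, -0.118]
force: [-0.5, 0.7, 0.3]
width: 0.0733
```

Run:
```python
from h import *
print(delta(*goal(0,.095)))
t=bot.capture("top");s=bot.capture("scene")
g=goal(0,.16)[0]; print(pix(t,g),pix(s,[*g[:2],.11]))
a=cv2.resize(s["image"][120:260,190:350],None,fx=4,fy=4,interpolation=cv2.INTER_CUBIC)
cv2.imwrite("pics/s2.png",a)
```

```text
(array([ 6.6 , -1.08,  0.36]), array([-0.001,  0.001, -0.   ]))
(np.float64(301.1143909328338), np.float64(173.39714801727405)) (np.float64(261.46807398208966), np.float64(207.44379050075497))
```

View pics/s2.png

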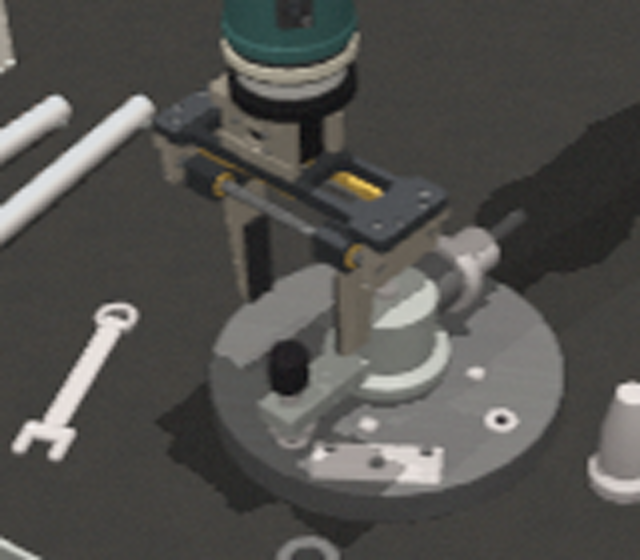

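The open jaws are above the knob, which is at crop (289,368). The knob will be between the fingers after a 1 cm shift.

jog_arm(commands=[0.8,0,-1.0,0.3,0,0,0,0.8,2,-1.0,0.3,0,0,0,0.8,4,-1.0,0.3,0,0,0,0.8,6.3,-1.0,0.3,0,0,0,0.8,6.5,-1.0,0.3,0,0,0])

```text
time: 3.35
eef_pos: [0.6131, -0.1095, 0.2639]
ee_rot: [0.118, 1.573, -0.118]
force: [0.0, 0.2, 0.2]
width: 0.0734
```

jog_arm(commands=[0.6,0,0,0,0,0,0,0.5,0,0,0,0,0,0,0.5,0,0,0,0,0,0,0.5,0,0,0,0,0,0,0.5,0,0,0,0,0,0])

```text
time: 3.85
eef_pos: [0.6144, -0.1089, 0.2674]
ee_rot: [0.118, 1.567, -0.117]
force: [0.7, -0.4, 0.2]
width: 0.0464
```

Run:
```python
from h import *
print(delta(*goal(0,.095)),bot.get_state()["force"])
t=bot.capture("top");s=bot.capture("scene")
a=cv2.resize(s["image"][140:250,210:330],None,fx=5,fy=5,interpolation=cv2.INTER_CUBIC)
cv2.imwrite("pics/s3.png",a)
```

```text
(array([ 0.1 , -0.08,  0.06]), array([-0.001,  0.001, -0.   ])) [ 0.69571675 -0.35739496  0.18147228]
```

View pics/s3.png

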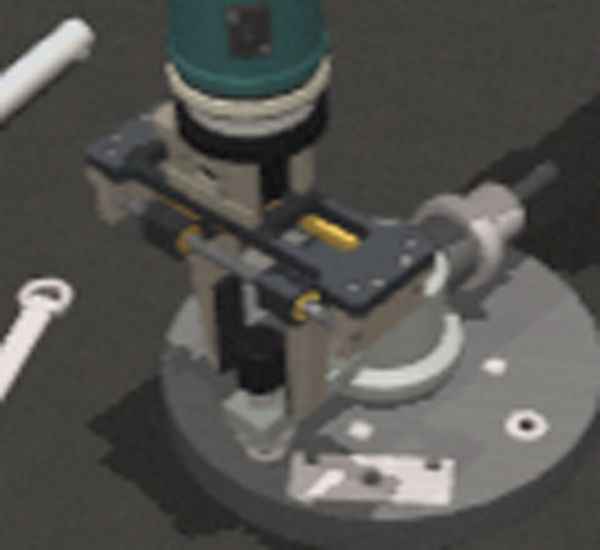

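The knob is between the pads at crop (260,360), and its top matches the projected grasp point. Closing gently.

jog_arm(commands=[0.4,0,0,0,0,0,0,0.35,0,0,0,0,0,0,0.3,0,0,0,0,0,0,0.25,0,0,0,0,0,0,0.2,0,0,0,0,0,0], grip_force=12)

```text
time: 4.45
eef_pos: [0.6142, -0.1092, 0.2667]
ee_rot: [0.118, 1.568, -0.118]
force: [-0.5, -0.9, -0.1]
width: 0.0278
```

jog_arm(commands=[0.2,0,0,0,0,0,0,0.2,0,0,0,0,0,0,0.2,0,0,0,0,0,0,0.2,0,0,0,0,0,0,0.2,0,0,0,0,0,0])

```text
time: 4.95
eef_pos: [0.6142, -0.1092, 0.2667]
ee_rot: [0.118, 1.568, -0.118]
force: [-0.5, -1.6, -0.8]
width: 0.0277
```

jog_arm(commands=[0,0,0,0,0,0,0,0,0,0,0,0,0,0,0,-0.5,0,0,0,0,0,0,-1.0,0,0,0,0,0,-1.5,0,0,0,0,0], grip_force=45)

```text
schema error: expected a multiple of 7 numbers
```

jog_arm(commands=[0,-0.2,0,0,0,0,0,0,-0.4,0,0,0,0,0,0,-0.5,0,0,0,0,0,0,-0.5,0,0,0,0,0,0,-0.5,0,0,0,0,0])

```text
time: 5.45
eef_pos: [0.6142, -0.1089, 0.2714]
ee_rot: [0.117, 1.568, -0.118]
force: [2.6, -1.6, -7.1]
width: 0.0276
```

Run:
```python
from h import *
for sw in (12,24,34,37.5): print(sw,delta(*goal(sw,.115)))
```

```text
12 (array([-1.5 ,  2.01, -0.14]), array([-0.211, -0.   ,  0.   ]))
24 (array([-1.5 ,  3.99, -0.79]), array([-0.42, -0.  ,  0.  ]))
34 (array([-1.5 ,  5.52, -1.63]), array([-0.595, -0.   ,  0.   ]))
37.5 (array([-1.5 ,  6.01, -1.99]), array([-0.656, -0.   ,  0.   ]))
```

My first row list was one number short and was refused. The second call lifted 5 mm and the spring is being felt at 7 N. I'll firm up the grip and finish the lift.

jog_arm(commands=[0,0,0,0,0,0,0,0,0,0,0,0,0,0,0,-0.5,0,0,0,0,0,0,-1.0,0,0,0,0,0,0,-1.5,0,0,0,0,0], grip_force=45)

```text
time: 5.95
eef_pos: [0.6142, -0.1089, 0.2868]
ee_rot: [0.118, 1.568, -0.118]
force: [4.5, -2.9, -11.7]
width: 0.0272
```

jog_arm(commands=[0,0,0,0,0,0,0,0,0,0,0,0,0,0,0,0,0,0,0,0,0,0,0,0,0,0,0,0,0,0,0,0,0,0,0])

```text
time: 6.45
eef_pos: [0.6142, -0.1089, 0.2865]
ee_rot: [0.118, 1.568, -0.118]
force: [3.9, -3.3, -10.8]
width: 0.0272
```

Run:
```python
from h import *
for sw in (0,4,8,12,16,24,34,37.5): print(sw,delta(*goal(sw,.115)))
```

```text
0 (array([ 0.01, -0.07,  0.08]), array([-0.001, -0.   ,  0.   ]))
4 (array([0.01, 0.62, 0.06]), array([-0.071, -0.   ,  0.   ]))
8 (array([ 0.01,  1.32, -0.02]), array([-0.141, -0.   ,  0.   ]))
12 (array([ 0.01,  2.01, -0.14]), array([-0.211, -0.   ,  0.   ]))
16 (array([ 0.01,  2.68, -0.31]), array([-0.281, -0.   ,  0.   ]))
24 (array([ 0.01,  3.99, -0.79]), array([-0.42, -0.  ,  0.  ]))
34 (array([ 0.01,  5.52, -1.64]), array([-0.595, -0.   ,  0.   ]))
37.5 (array([ 0.01,  6.01, -1.99]), array([-0.656, -0.   , -0.   ]))
```

jog_arm(commands=[0,0,0.35,0,-0.035,0,0,0,0,0.7,-0.02,-0.07,0,0,0,0,1.05,-0.05,-0.105,0,0,0,0,1.4,-0.1,-0.14,0,0,0,0,2.08,-0.22,-0.21,0,0])

```text
time: 6.95
eef_pos: [0.6151, -0.0883, 0.2867]
ee_rot: [-0.05, 1.57, 0.049]
force: [2.7, -3.9, -11.6]
width: 0.0271
```

jog_arm(commands=[0,0,0.35,0,-0.035,0,0,0,0,0.7,-0.02,-0.07,0,0,0,0,1.05,-0.05,-0.105,0,0,0,0,1.4,-0.1,-0.14,0,0,0,0,2.08,-0.22,-0.21,0,0])

```text
time: 7.45
eef_pos: [0.6116, -0.0679, 0.2867]
ee_rot: [-0.214, 1.56, 0.213]
force: [3.0, -5.0, -11.4]
width: 0.0276
```

Run:
```python
from h import *
s=bot.get_state();p=s["eef_pos"][:2]-AX;print(np.hypot(*p),np.degrees(np.arctan2(p[1],p[0]))-A0)
for sw in (26,28,30,32,34,36,37.5): print(sw,delta(*goal(sw,.115)))
```

```text
0.0993542203650787 24.335498651510704
26 (array([0.03, 0.29, 0.06]), array([-0.033, -0.   ,  0.001]))
28 (array([0.03, 0.64, 0.04]), array([-0.068, -0.   ,  0.001]))
30 (array([0.03, 0.99, 0.01]), array([-0.103, -0.   ,  0.001]))
32 (array([ 0.03,  1.33, -0.03]), array([-0.138, -0.   ,  0.001]))
34 (array([ 0.03,  1.68, -0.08]), array([-0.173, -0.   ,  0.001]))
36 (array([ 0.03,  2.02, -0.15]), array([-0.208, -0.   ,  0.001]))
37.5 (array([ 0.03,  2.28, -0.21]), array([-0.234, -0.   ,  0.001]))
```

jog_arm(commands=[0,0,0.35,0,-0.035,0,0,0,0,0.7,-0.02,-0.07,0,0,0,0,1.05,-0.05,-0.105,0,0,0,0,1.4,-0.1,-0.14,0,0,0,0,1.5,-0.12,-0.155,0,0])

```text
time: 7.95
eef_pos: [0.6062, -0.0533, 0.2866]
ee_rot: [-0.335, 1.546, 0.335]
force: [2.0, -4.7, -11.0]
width: 0.0274
```

jog_arm(commands=[0,0,0,0,0,0,0,0,0.3,0,0,0,0,0,0,0.5,0,0,0,0,0,0,0.6,0,0,0,0,0,0,0.6,0,0,0,0,0])

```text
time: 8.45
eef_pos: [0.6063, -0.0533, 0.2804]
ee_rot: [-0.333, 1.546, 0.334]
force: [-0.6, -4.1, -9.8]
width: 0.027
```

Run:
```python
from h import *
s=bot.get_state();p=s["eef_pos"][:2]-AX;print(np.hypot(*p),np.degrees(np.arctan2(p[1],p[0]))-A0)
s=bot.capture("scene")
a=cv2.resize(s["image"][160:255,230:340],None,fx=6,fy=6,interpolation=cv2.INTER_CUBIC)
cv2.imwrite("pics/s4.png",a)
```

```text
0.09949302148900117 33.29926179996103
```

View pics/s4.png

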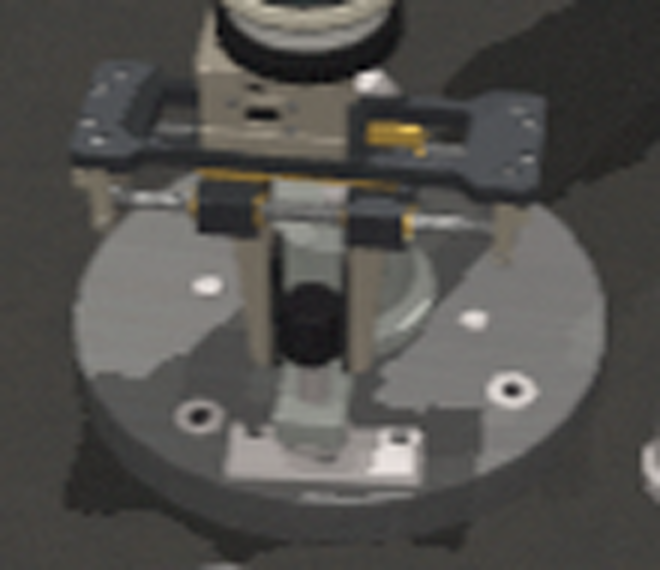

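The first hole is now uncovered at crop (200,416). The arm end is at (312,445), just short of the plate hole's place at (324,454). With both end holes seen, I can get the stop hole's angle.

Run:
```python
from h import *
c=bot.capture("scene")
f=onz(c,230+200/6,160+416/6,.03)[:2];l=onz(c,230+513/6,160+389/6,.03)[:2];p=onz(c,230+324/6,165+424/6,.03)[:2]
ch=l-f; n=np.array([ch[1],-ch[0]])/np.linalg.norm(ch); m=(f+l)/2
print(np.linalg.norm(ch),"expect",.2*np.sin(np.radians(47.5)))
for s in (1,-1):
    a=m+s*n*.1*np.cos(np.radians(47.5)); an=[np.degrees(np.arctan2(*(q-a)[::-1])) for q in (f,p,l)]
    print(a,an,np.array(an)-an[0],np.linalg.norm(p-a))
for sw in (34,35,36,37,38): print(sw,delta(*goal(sw,.11)))
```

```text
0.1476574949947477 expect 0.14745546736202483
[ 0.62265601 -0.00672916] [np.float64(-93.60544296326358), np.float64(-113.10529514347513), np.float64(171.3164134457436)] [  0.         -19.49985218 264.92185641] 0.04108573022593209
[ 0.51743543 -0.09149658] [np.float64(-8.683586554256399), np.float64(27.800762612380733), np.float64(86.39455703673636)] [ 0.         36.48434917 95.07814359] 0.10072368542099663
34 (array([-0.09,  0.12,  0.05]), array([-0.02 , -0.001, -0.001]))
35 (array([-0.09,  0.3 ,  0.05]), array([-0.037, -0.001, -0.001]))
36 (array([-0.09,  0.47,  0.04]), array([-0.055, -0.001, -0.001]))
37 (array([-0.09,  0.64,  0.03]), array([-0.072, -0.001, -0.001]))
38 (array([-0.09,  0.82,  0.01]), array([-0.09 , -0.001, -0.001]))
```

jog_arm(commands=[0,0.15,0.1,0,-0.01,0,0,0,0.15,0.1,0,-0.01,0,0,0.34,0.15,0.1,0,-0.01,0,0,0.34,0.15,0.1,0,-0.01,0,0,0.34,0.15,0.1,0,-0.01,0,0], grip_force=10)

```text
time: 9.05
eef_pos: [0.607, -0.0516, 0.2806]
ee_rot: [-0.341, 1.54, 0.342]
force: [-0.3, 0.6, 0.0]
width: 0.0312
```

jog_arm(commands=[0.34,0.3,0,0,0,0,0,0.34,0.6,0,0,0,0,0,0.34,0.6,0.05,0,0,0,0,0.34,0.6,0.1,0,0,0,0,0.34,0.6,0.1,0,0,0,0])

```text
time: 9.55
eef_pos: [0.6057, -0.0513, 0.2732]
ee_rot: [-0.341, 1.544, 0.341]
force: [0.3, -0.2, -0.6]
width: 0.0312
```

```bash
cat >> h.py <<'E'
def where():
    s=bot.get_state();p=s["eef_pos"][:2]-AX;b=np.arctan2(p[1],p[0])
    F=np.array(s["force"]);print("r",np.hypot(*p).round(4),"sw",(np.degrees(b)-A0).round(2),"Ft",(F[:2]@[-np.sin(b),np.cos(b)]).round(1),"Fr",(F[:2]@[np.cos(b),np.sin(b)]).round(1),"Fz",F[2].round(1),"z",s["eef_pos"][2].round(4),s["width"],s["time"])
def knob():
    c=bot.capture("scene");r=c["image"][195:235,265:305].max(2);m=(r<45).astype(np.uint8)
    n,l,st,ce=cv2.connectedComponentsWithStats(m);i=1+st[1:,4].argmax();print("knob",ce[i]+[265,195],st[i])
E
python3 -c "
from h import *
where();knob()"
```

```text
r 0.0998 sw 34.45 Ft -0.4 Fr 0.2 Fz -0.6 z 0.2732 0.031227536027948977 9.55
knob [280.70072993 214.33576642] [ 10  10  12  17 137]
```

The pin now rests on the plate with loose jaws. I'll drag it gently, feeling for the hole.

jog_arm(commands=[0.34,0,0.08,0,-0.008,0,0,0.34,0,0.16,0,-0.016,0,0,0.34,0,0.24,0,-0.024,0,0,0.34,0,0.3,0,-0.03,0,0,0.34,0,0.3,0,-0.03,0,0])

```text
time: 10.1
eef_pos: [0.6046, -0.0494, 0.2733]
ee_rot: [-0.365, 1.539, 0.364]
force: [2.0, -3.6, -1.0]
width: 0.0315
```

```bash
python3 -c "
from h import *
where();knob()"
```

```text
r 0.0996 sw 35.72 Ft -4.1 Fr 0.1 Fz -1.0 z 0.2733 0.031464960977635695 10.1
knob [281.18461538 214.53846154] [ 11  10  11  17 130]
```

jog_arm(commands=[0.34,0,0.04,0,-0.004,0,0,0.34,0,0.08,0,-0.008,0,0,0.34,0,0.12,0,-0.012,0,0,0.34,0,0.16,0,-0.016,0,0,0.34,0,0.2,0,-0.02,0,0])

```text
time: 10.65
eef_pos: [0.6033, -0.0465, 0.2732]
ee_rot: [-0.381, 1.538, 0.381]
force: [0.9, -0.9, -0.2]
width: 0.0309
```

```bash
python3 -c "
from h import *
where();knob()"
```

```text
r 0.0999 sw 37.54 Ft -1.2 Fr 0.3 Fz -0.2 z 0.2732 0.030922497424479473 10.65
knob [283.08943089 217.74796748] [ 13  17  11  13 123]
```

The force fell and the knob moved down 3 px, so the pin seems to have dropped. I'll check the lock with a light 2 mm push.

jog_arm(commands=[0.34,0,0.05,0,0,0,0,0.34,0,0.1,0,0,0,0,0.34,0,0.15,0,0,0,0,0.34,0,0.2,0,0,0,0,0.34,0,0.2,0,0,0,0])

```text
time: 11.2
eef_pos: [0.6027, -0.0454, 0.2732]
ee_rot: [-0.381, 1.537, 0.38]
force: [1.2, -2.0, -1.6]
width: 0.0312
```

```bash
python3 -c "
from h import *
where();knob()"
```

```text
r 0.0999 sw 38.29 Ft -2.3 Fr 0.1 Fz -1.6 z 0.2732 0.03119384978954045 11.2
knob [282.88059701 216.8880597 ] [ 13   8  11  22 134]
```

jog_arm(commands=[0.34,0,-0.1,0,0,0,0,0.45,0,-0.2,0,0,0,0,0.55,0,-0.2,0,0,0,0,0.65,0,-0.2,0,0,0,0,0.65,0,-0.2,0,0,0,0])

```text
time: 11.75
eef_pos: [0.6035, -0.0466, 0.2732]
ee_rot: [-0.38, 1.537, 0.381]
force: [0.2, 0.5, -0.6]
width: 0.0595
```

jog_arm(commands=[0.65,-1,0,0,0,0,0,0.65,-3,0,0,0,0,0,0.65,-6,0,0,0,0,0,0.65,-9,0,0,0,0,0,0.65,-12,0,0,0,0,0])

```text
time: 12.25
eef_pos: [0.6034, -0.0469, 0.3952]
ee_rot: [-0.38, 1.537, 0.38]
force: [0.4, 0.6, -0.0]
width: 0.0599
```

Run:
```python
from h import *
where()
s=bot.capture("scene")
a=cv2.resize(s["image"][165:255,230:350],None,fx=6,fy=6,interpolation=cv2.INTER_CUBIC)
cv2.imwrite("pics/s5.png",a)
# expected knob top/bottom px at 36.9deg for home / on-plate
for l in (0,.012):
    q=goal(36.9,0)[0][:2]; print(l,[np.round((np.array(pix(s,[*q,z+l]))-[230,165])*6) for z in (.083,.111)])
```

```text
r 0.0998 sw 37.32 Ft 0.4 Fr 0.6 Fz -0.0 z 0.3952 0.059900852589592705 12.25
0 [array([321., 335.]), array([320., 289.])]
0.012 [array([321., 316.]), array([320., 269.])]
```

View pics/s5.png

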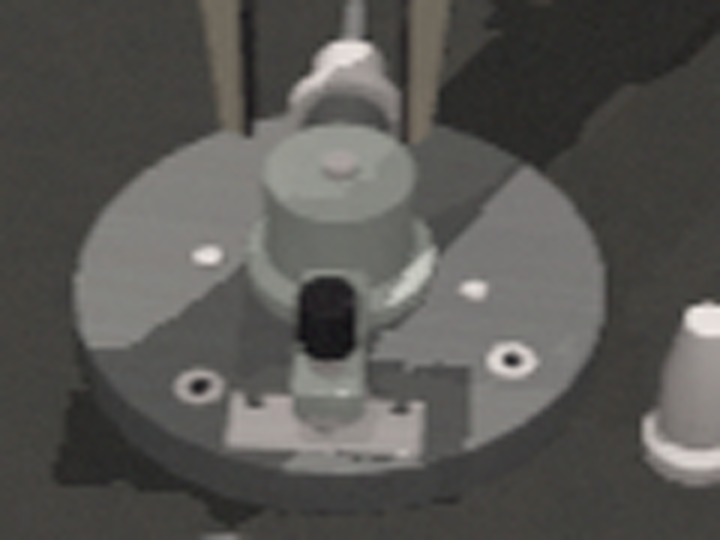

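The knob top is at crop (327,290). The expected row is 289 if the pin is home and 269 if it is riding on the plate, so the pin is home. The knob stands over the stop plate's middle, the first and last holes are both empty, and the gripper is clear above.

```bash
python3 -c "
from station import bot
print(bot.get_state()['time'],bot.close_job())"
```

```text
the job is handed in; nothing more can be done
12.3 None
```

The pin is home in the stop plate's hole, about 37° past the first hole, and the job was handed in at 12.3 s of the 43 s allowed.

I drew the pin about 20 mm by its knob and swung the arm counter-clockwise to just before the plate's hole. There I let the tip down onto the plate and loosened the jaws. I dragged it on at about 4 N until the pin dropped. Then I opened the jaws and lifted the gripper 12 cm clear.

**Checks that agreed:**
- **Pin height:** in the last picture the knob top is at row 290. The expected row is 289 with the pin home and 269 with it riding on the plate.
- **Which hole:** the first and last holes are both visibly empty, so the pin is in the plate's hole.
- **Forces:** no sideways reading during the drag was above about 5 N, and the tool read nearly zero force after the retreat.

**Checks that failed, disagreed or were not done:**
- **Lock test:** my light push moved the tool only 1.3 of the 2 mm commanded, at about 2 N. That is within the jaw and hole play, so it proved nothing either way. I relied on the knob height instead.
- **Hole angle:** the two cameras put it about 1° apart (36.5° and 37.5–38°), which is why I felt for the hole.
- **Refused command:** one move call was refused because my list was one number short. Because of that, the first 5 mm of the lift was done with a 12 N grip instead of 45 N, and it held without trouble.
- **Other things on the bench:** I did not check them separately at the end. Nothing had moved in the pictures I took, and no unexpected contact force showed up.

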